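# Sweep the axle nuts into the parts corral

### The job

Clear the engine bench: using the closed fingertips like a broom, sweep the three loose steel axle nuts across the bench top into the blue three-sided parts corral, so that each lies flat and wholly inside it. Push them gently: do not pick up, tip over, pinch or jam a nut, and leave everything else on the bench where it is, in particular the socket and the bearing that stand among the nuts.

Things in the scene. Friction and masses are not known exactly. Their poses are not given: they have to be found in the camera images.
- corral: fixed three-sided blue corral, yellow floor level with the bench (no sill). Inside 220 mm along its x, 120 mm along its y; walls 6 mm thick, 25 mm high, just outside x = -110, x = +110 and y = +60 mm. Open mouth at its y = -60 mm, facing roughly world -y. Origin: centre of the inside, at bench level; z up. A fixed crankcase 160 mm high stands 90 mm or more beyond the back wall.
- nut_a: bright steel hexagonal axle nut lying flat, 36 mm across flats (41.6 mm across corners), 19 mm high, 24 mm bore, about 90 g. Origin: centre of its underside, 0 above the bench; z up. It slides freely; pushed by a narrow finger it tends to turn and slip off sideways, so the push must be corrected on the way.
- nut_b: bright steel hexagonal axle nut lying flat, 36 mm across flats (41.6 mm across corners), 19 mm high, 24 mm bore, about 90 g. Origin: centre of its underside, 0 above the bench; z up. It slides freely; pushed by a narrow finger it tends to turn and slip off sideways, so the push must be corrected on the way.
- nut_c: bright steel hexagonal axle nut lying flat, 36 mm across flats (41.6 mm across corners), 19 mm high, 24 mm bore, about 90 g. Origin: centre of its underside, 0 above the bench; z up. It slides freely; pushed by a narrow finger it tends to turn and slip off sideways, so the push must be corrected on the way.
- socket: Bystander, to be left alone. dark steel spanner socket standing upright, 36 mm diameter, 45 mm tall, hollow on top; stands among the nuts. Origin: centre of its underside.
- bearing: Bystander, to be left alone. brass-coloured round ball bearing with a red seal and black centre lying flat, 42 mm diameter, 15 mm high; lies among the nuts. Origin: centre of its underside.
- hammer: Bystander, to be left alone. hammer with wooden handle, 300 mm, 26 mm high, lying beyond the work area at about x = 0.78. Origin: about its middle, on the bench.
- screwdriver: Bystander, to be left alone. orange-handled screwdriver, 220 mm, lying beyond the work area at about x = 0.75. Origin: about its middle, on the bench.
- wrench: Bystander, to be left alone. steel wrench, 200 mm, lying beyond the work area at about x = 0.79. Origin: about its middle, on the bench.

How it is judged:
By the outcome, as a careful person would: the job done as asked, in the order asked, and still so for the second after the job is handed in, with the robot touching nothing.
It also fails if it takes over 72 s, if anything falls off the work surface, if the arm or the gripper's body presses on something with over 40 N, if the wrist force passes 120 N, or if a joint passes its speed limit or range.

### The arm

A 6-joint arm with a two-finger parallel gripper is mounted at the origin on the work surface. World frame = base frame: x ahead of the robot, y to its left, z up, the work surface at z = 0. Lengths are in m, angles in rad, forces in N, time in s.
With the tool pointing down it reaches from about 0.3 to 0.875 m from the base axis. Payload 6.4 kg.
Tool frame: the origin (TCP) lies at the very end of the fingers, on their centre line; the grasp point (between the pads) lies 19 mm behind it; z points along the fingers, y is the line along which they close (so a half turn about z gives the same grasp; the last joint's range is limited). The gripper opens to 85 mm and grips with 20 to 120 N. Pads are 22 mm wide; open, the fingers measure 114 mm over their backs; the gripper's body (76 mm by 85 mm) begins 54 mm behind the grasp point. The pads swing forward as they close: fully open they stand 13 mm farther back than shut.
Start: joints at [1.012, 0.181, 1.607, -0, 1.354, -0.206], TCP at [0.199, 0.54, 0.231] pointing down, gripper open.
Joint ranges: [-2.99, 2.99], [-0.89, 2.07], [0.3, 2.58], [-1.14, 4.28], [0, 2.63], [-3.12, 3.12]. Speed limits (rad/s): [2.57, 2.57, 3.01, 3.14, 3.14, 3.14].

### API

Orientations are given as a unit quaternion [w, x, y, z].
In Python, from bench import telemetry, camera, ctrl, spotter gives the robot as it stands.
- The arm moves only by the tool send_rows, never from a script. Its argument "series" is a list of rows, each a list of 3 entries, a list of its own where there are three numbers: the turn, a rotation vector about the world's x, y, z in degrees, then the shift along the world's x, y, z in mm, then the closure, from -1 (fully open) to 1 (shut), so that 0 is half open. In form: [[[rx, ry, rz], [dx, dy, dz], gripper], ...]. A call has 1 to 10 rows; each row is the pose to reach, as a shift and turn from the pose commanded when the call began; what a row does not reach only later rows make up. A row lasts 1/8 s, in which the tool goes at most 62.5 mm and 10.7 degrees, less where a joint would pass 70% of its speed; a pose out of reach is approached as far as the arm can. A call with a gripper value outside its range is refused whole. The fingers move at their own pace and stop on an object; the grip force is fixed at half the most. Time passes only in rows, so rows that repeat a pose let the fingers close. It gives the time, the measured TCP pose, the force, the opening and the grip force at its end, in the units of the state.
- telemetry.get_obs(): the state, without advancing time (a new reading comes with each control period).
- camera(name): name is "scene" or "top" or "wrist"; returns a dict with "pixels" (400x640x3 uint8, red, green, blue), "camera_matrix" (3x3 intrinsics, pixels), "xyz" and "orientation" of the camera in the world. Camera axes: x right, y up, looking along -z (the intrinsics and any distortion apply to the point x, -y, -z); pixel columns grow to the right and rows downward; lengths in m; the calibration is good to about 2 mm. A picture is of the moment at which its call begins. There is no depth.
- ctrl.hand_in(): hands the job in; it is judged then, once.
Trained networks look in the newest picture that a camera, given by its name, has taken for a name from the list of things; names that differ only in an ending like _2 or _b are one class to them, and where a whole thing is asked for, a point or a joint stands for the part that bears it (a point fixed in the world has none). Each returns a list of dicts, best first, with "conf" (0 to 1); they miss things now and then, are a little off and sometimes report something else, mostly with a low value. They report only what shows in the picture. A call takes as long as a camera call.
- spotter.boxes_of(thing, camera): "xyz" ([x, y, z] in m, in world coordinates, good to about 4 mm: the middle of the surface that is visible of it).
- spotter.landmark_of(thing, camera): "xyz" ([x, y, z] in m, in world coordinates, good to about 4 mm: a listed point, or the origin of a listed thing).
The state is a dict: "time_s": time; "q": joint angles; "dq": joint speeds; "joint_efforts": joint torques, N m; "eef_pos": TCP position; "eef_rot": TCP orientation; "wrist_force": force on the tool from outside, world axes, zero at the start; "torque": the same for the moment, N m; "opening": opening from 0.0 (shut) to 1.0 (fully open); "grasp_force": force on a finger pad.
Only numpy, scipy, OpenCV 4.12 (cv2) and the standard library are available. Lean on these libraries where they do the work, as an engineer would, in place of code of your own. Each camera call takes 0.05 s, during which the arm holds its last target. There are 200 camera calls.

## Working session

There is one attempt and no reset: what is moved stays moved. The work goes in short steps, Python scripts to look and compute and a tool call to move; the robot and the scene stay as the last step left them, time stands still between calls to the robot, and variables do not carry over. Pictures are saved under pics/ and viewed, at most 10 in all, crops included, and the job is handed in when it is done.

Besides the shell and the picture viewer there is one more tool, called after ">>>" as name(argument=value, ...) on one line, values as JSON. send_rows: Moves the arm, as the interface text tells. Its arguments: {"type":"object","properties":{"series":{"type":"array","items":{"type":"array"}}},"required":["series"]}

```bash
ls; mkdir -p pics; cat > h.py <<'E'
import numpy as np, cv2
from bench import telemetry, camera, ctrl, spotter
from scipy.spatial.transform import Rotation as R
def rot(c):
    o=np.array(c["orientation"],float)
    return o if o.shape==(3,3) else R.from_quat(o[[1,2,3,0]]).as_matrix()
def px2w(c,uv,z):
    K=np.array(c["camera_matrix"]); d=np.linalg.inv(K)@[uv[0],uv[1],1]; d=rot(c)@(d*[1,-1,-1]); p=np.array(c["xyz"]); return p+d*(z-p[2])/d[2]
def w2px(c,P):
    K=np.array(c["camera_matrix"]); q=rot(c).T@(np.array(P)-c["xyz"])*[1,-1,-1]; u=K@q; return u[:2]/u[2]
E
python3 - <<'E'
from h import *
o=telemetry.get_obs(); print({k:np.round(v,3).tolist() for k,v in o.items()})
for n in ("top","scene"):
    c=camera(n); cv2.imwrite(f"pics/{n}0.png",c["pixels"][:,:,::-1]); print(n,{k:np.round(c[k],3).tolist() for k in c if k!="pixels"})
    for t in ("nut_a","socket","bearing","corral"):
        print(n,t,[(round(d["conf"],2),np.round(d["xyz"],3).tolist()) for d in spotter.landmark_of(t,n)])
E
```

```text
pics
{'time_s': 0.0, 'q': [1.012, 0.182, 1.608, 0.0, 1.354, -0.206], 'dq': [-0.0, -0.001, -0.002, 0.001, 0.0, 0.001], 'joint_efforts': [0.001, -44.488, -35.134, -0.0, 0.009, -0.0], 'eef_pos': [0.198, 0.539, 0.23], 'eef_rot': [-0.0, 0.175, 0.984, -0.001], 'wrist_force': [-0.354, 0.29, 0.373], 'torque': [0.015, 0.005, 0.038], 'grasp_force': 0.0, 'opening': 1.0}
top {'camera_matrix': [[460.3, 0.0, 314.965], [0.0, 460.3, 199.851], [0.0, 0.0, 1.0]], 'xyz': [0.413, 0.029, 1.198], 'orientation': [-0.699, -0.065, 0.062, 0.709]}
top nut_a [(0.65, [0.485, -0.075, 0.002]), (0.55, [0.752, 0.069, -0.004]), (0.43, [0.644, -0.061, -0.002]), (0.41, [0.566, 0.025, 0.0])]
top socket [(0.62, [0.629, -0.216, -0.002])]
top bearing [(0.57, [0.458, -0.231, 0.003])]
top corral [(0.59, [0.562, 0.278, 0.001])]
scene {'camera_matrix': [[410.557, 0.0, 316.449], [0.0, 410.557, 195.806], [0.0, 0.0, 1.0]], 'xyz': [0.866, 0.44, 0.749], 'orientation': [0.209, 0.074, 0.29, 0.931]}
scene nut_a [(0.7, [0.564, 0.022, -0.003]), (0.67, [0.643, -0.061, -0.005]), (0.65, [0.49, -0.072, 0.0]), (0.4, [0.755, 0.069, -0.0])]
scene socket [(0.56, [0.622, -0.22, -0.0])]
scene bearing [(0.54, [0.456, -0.224, 0.0])]
scene corral [(0.61, [0.561, 0.27, -0.001]), (0.42, [0.8, 0.079, -0.003])]
```

View pics/top0.png

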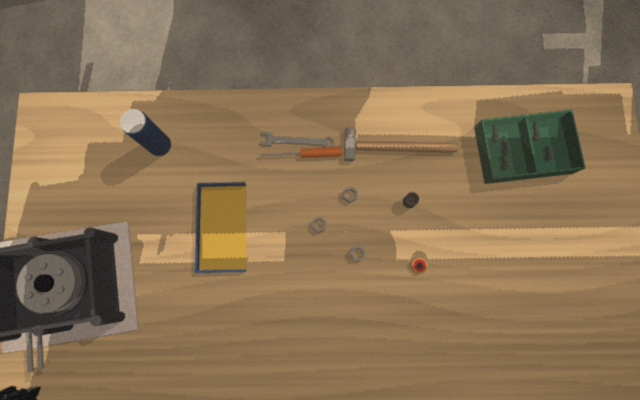

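The top view shows nuts at about (318,226), (349,195) and (356,255). The socket is at (411,200), the bearing at (419,265), and the corral is centred near (222,227) with its mouth to the right. The bystanders are behind the nuts, so the way is clear. I'll measure the corral next and get a closer look at the nuts.

```bash
python3 - <<'E'
from h import *
for n in ("top","scene"):
    c=camera(n); im=c["pixels"]; hsv=cv2.cvtColor(im,cv2.COLOR_RGB2HSV)
    m=cv2.inRange(hsv,(18,150,80),(35,255,255))
    k,l,s,ce=cv2.connectedComponentsWithStats(m); i=1+np.argmax(s[1:,4]); print(n,s[i])
    ct=max(cv2.findContours((l==i).astype(np.uint8),cv2.RETR_EXTERNAL,cv2.CHAIN_APPROX_NONE)[0],key=len)[:,0]
    P=np.array([px2w(c,p,0)[:2] for p in ct],np.float32)*1000
    r=cv2.minAreaRect(P); print(r, cv2.boxPoints(r).round().tolist())
    for t in ([.565,.0235,.019],[.6435,-.061,.019],[.4875,-.0735,.019]): print(w2px(c,t).round(1))
    if n=="scene":
        u,v=w2px(c,[.565,-.05,0]).astype(int); 
        cr=im[max(0,v-75):v+75,max(0,u-100):u+100]; print(u,v)
        cv2.imwrite("pics/crop1.png",cv2.resize(cr,None,fx=4,fy=4,interpolation=cv2.INTER_CUBIC)[:,:,::-1])
E
```

```text
top [ 199  186   47   84 3734]
((563.8670654296875, 275.66656494140625), (217.66749572753906, 118.7078628540039), 0.7442200183868408) [[454.0, 334.0], [456.0, 215.0], [673.0, 218.0], [672.0, 336.0]]
[318.6 224. ]
[350.5 193.6]
[357.1 253.6]
scene [ 355  253  127  101 6695]
((559.2150268554688, 272.94146728515625), (213.79458618164062, 117.59130859375), 0.4491407871246338) [[452.0, 331.0], [453.0, 213.0], [667.0, 215.0], [666.0, 333.0]]
[353.3 196.8]
[304.1 180.7]
[362.6 154.3]
337 177
```

View pics/crop1.png

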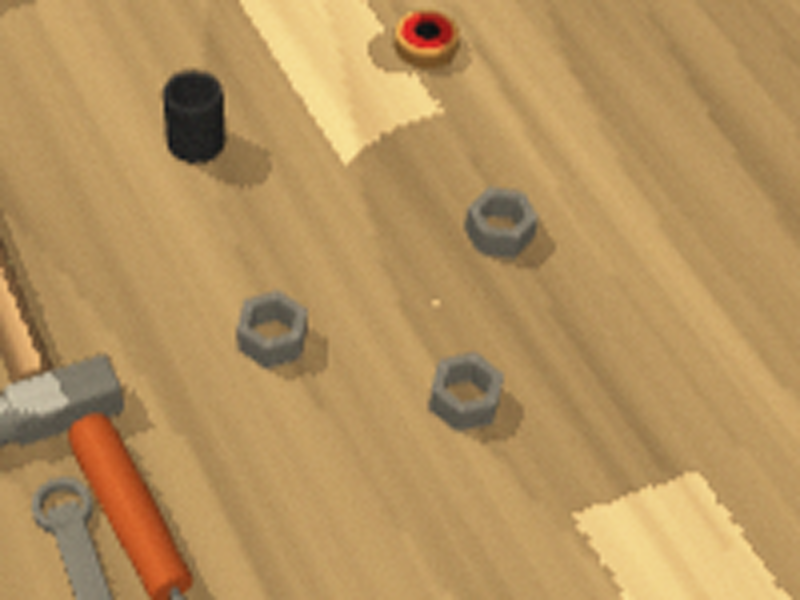

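>>> send_rows(series=[[[0,0,-10],[40,-60,0],1],[[0,0,-20],[80,-120,0],1],[[0,0,-30],[120,-180,0],1],[[0,0,-40],[160,-240,0],1],[[0,0,-50],[200,-300,0],1],[[0,0,-60],[240,-360,0],1],[[0,0,-70],[280,-420,0],1],[[0,0,-70],[320,-480,0],1],[[0,0,-70],[360,-540,0],1],[[0,0,-70],[366,-570,0],1]])

```text
time_s: 1.85
eef_pos: [0.541, 0.0144, 0.2315]
eef_rot: [0.0, 0.708, 0.706, 0.0]
wrist_force: [0.8, 0.1, 0.3]
opening: -0.001
grasp_force: 0.0
```

```bash
cat >> h.py <<'E'
def nuts(cams=("top","scene","wrist")):
    for n in cams:
        camera(n); print(n,[(round(d["conf"],2),(np.array(d["xyz"])*1000).round().astype(int).tolist()) for d in spotter.landmark_of("nut_a",n)])
    print((np.array(telemetry.get_obs()["eef_pos"])*1000).round(1))
E
python3 - <<'E'
from h import *
c=camera("wrist"); cv2.imwrite("pics/w1.png",c["pixels"][:,:,::-1]); nuts(); print(c["xyz"],w2px(c,[.565,.0235,.019]))
print(w2px(c,telemetry.get_obs()["eef_pos"]))
E
```

```text
top [(0.43, [565, 27, 3]), (0.29, [756, 68, -3])]
scene [(0.73, [567, 24, -1]), (0.57, [642, -60, -2])]
wrist [(0.88, [486, -72, 3]), (0.79, [568, 22, 1]), (0.76, [641, -62, 4])]
[539.3  17.5 231.2]
[0.54092887 0.0844415  0.37373149] [348.68958554 165.84675176]
[322.09443975 259.96940576]
```

View pics/w1.png

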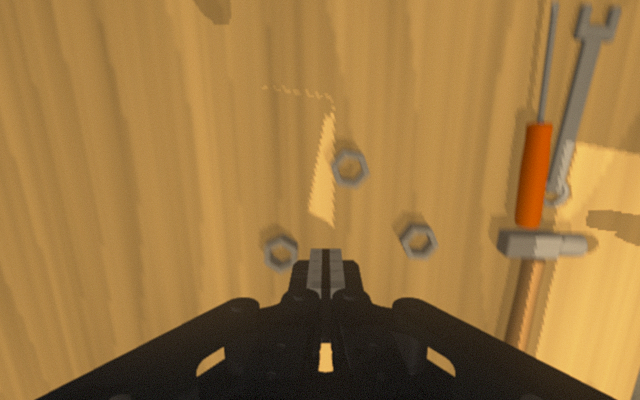

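The wrist camera shows nut a ahead at (350,167), nut b at (418,240) and nut c at (282,252). In this orientation the fingers' forward face is narrow. I'll turn the tool 90° so the 22 mm wide finger back does the sweeping.

>>> send_rows(series=[[[0,0,10],[5,-8,-20],1],[[0,0,20],[10,-16,-40],1],[[0,0,30],[15,-24,-60],1],[[0,0,40],[20,-32,-80],1],[[0,0,50],[25,-40,-100],1],[[0,0,60],[28,-42,-120],1],[[0,0,70],[28,-42,-140],1],[[0,0,80],[28,-42,-160],1],[[0,0,90],[28,-42,-180],1],[[0,0,90],[28,-42,-190],1]])

```text
time_s: 3.45
eef_pos: [0.567, -0.024, 0.0404]
eef_rot: [-0.001, 0.002, 1.0, 0.0]
wrist_force: [0.4, 0.2, -0.4]
opening: 0.002
grasp_force: 0.0
```

```bash
python3 - <<'E'
from h import *
c=camera("wrist"); cv2.imwrite("pics/w2.png",c["pixels"][:,:,::-1]); nuts(); o=telemetry.get_obs();print(c["xyz"],c["camera_matrix"][0][0],o["eef_rot"],o["q"])
E
```

```text
top [(0.45, [565, 27, 2])]
scene [(0.68, [565, 23, 0]), (0.6, [646, -58, -5]), (0.49, [490, -73, 0])]
wrist [(0.97, [566, 23, 2])]
[568.6 -25.7  42.3]
[ 0.49610476 -0.02466922  0.18272344] 347.3562401688354 [ 8.16897285e-04  2.30439643e-03  9.99996992e-01 -1.96484896e-04] [-2.53612888e-01  4.07814402e-01  1.74565521e+00  3.07558034e-05
  9.86442852e-01 -1.81981736e+00]
```

View pics/w2.png

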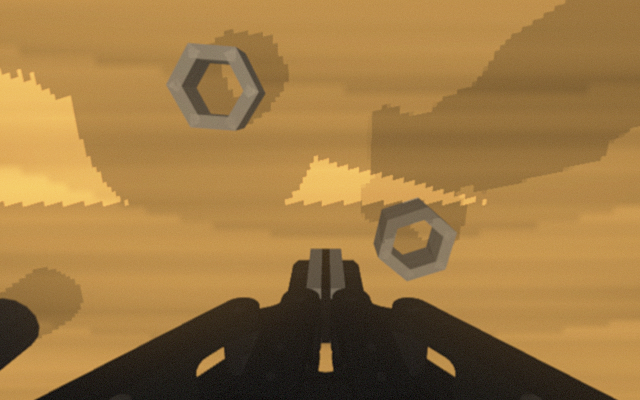

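Image up is -x and image right is +y. Nut a is at (415,240) with a flat facing the fingers, and nut c is at upper left (215,88). I'll lower the fingers and start pushing nut a.

>>> send_rows(series=[[[0,0,0],[-1,0,-18],1],[[0,0,0],[-1,0,-35],1],[[0,0,0],[-1,8,-35],1],[[0,0,0],[-1,16,-35],1],[[0,0,0],[-1,24,-35],1],[[0,0,0],[-1,34,-35],1],[[0,0,0],[-1,44,-35],1],[[0,0,0],[-1,54,-35],1],[[0,0,0],[-1,64,-35],1],[[0,0,0],[-1,70,-35],1]])

```text
time_s: 5.05
eef_pos: [0.5669, 0.0451, 0.0063]
eef_rot: [-0.0, 0.002, 1.0, 0.0]
wrist_force: [0.8, -1.2, 0.8]
opening: -0.001
grasp_force: 0.2
```

```bash
python3 - <<'E'
from h import *
c=camera("wrist"); cv2.imwrite("pics/w3.png",c["pixels"][:,:,::-1]); nuts(("scene","wrist","wrist"))
E
```

```text
scene [(0.49, [641, -58, -2]), (0.47, [560, 75, 0])]
wrist [(0.97, [562, 78, 2]), (0.63, [488, -75, 1])]
wrist [(0.9, [489, -73, -3]), (0.87, [563, 78, 2])]
[566.9  44.1   6.3]
```

View pics/w3.png

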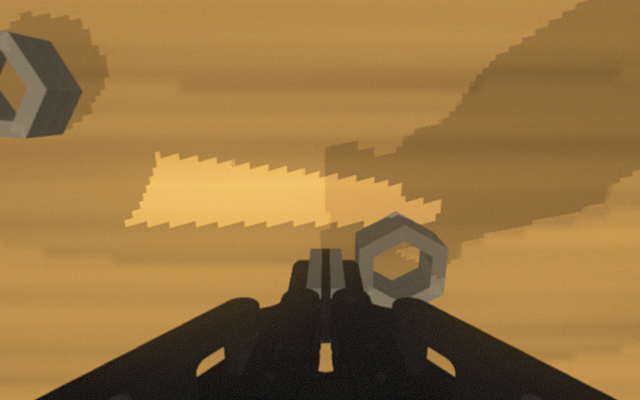

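Nut a is in flat contact at (400,260), about 4 mm off-centre towards -x. I'll back off, recentre and continue.

>>> send_rows(series=[[[0,0,0],[-2,-5,0],1],[[0,0,0],[-5,-5,0],1],[[0,0,0],[-5,2,0],1],[[0,0,0],[-5,12,0],1],[[0,0,0],[-5,22,0],1],[[0,0,0],[-5,32,0],1],[[0,0,0],[-5,42,0],1],[[0,0,0],[-5,52,0],1],[[0,0,0],[-5,62,0],1],[[0,0,0],[-5,72,0],1]])

```text
time_s: 6.65
eef_pos: [0.5619, 0.117, 0.0063]
eef_rot: [0.0, 0.002, 1.0, -0.0]
wrist_force: [-0.0, -0.8, -0.1]
opening: -0.002
grasp_force: 0.2
```

```bash
python3 - <<'E'
from h import *
nuts(("scene","wrist","wrist"))
E
```

```text
scene [(0.81, [488, -70, 1]), (0.66, [564, 150, -2])]
wrist [(0.67, [563, 147, 2])]
wrist [(0.9, [564, 147, 1])]
[561.9 116.1   6.2]
```

>>> send_rows(series=[[[0,0,0],[1,13,0],1],[[0,0,0],[1,26,0],1],[[0,0,0],[1,40,0],1],[[0,0,0],[1,54,0],1],[[0,0,0],[1,68,0],1],[[0,0,0],[1,82,0],1],[[0,0,0],[1,96,0],1],[[0,0,0],[1,108,0],1],[[0,0,0],[1,118,0],1],[[0,0,0],[1,126,0],1]])

```text
time_s: 8.2
eef_pos: [0.5629, 0.2429, 0.0063]
eef_rot: [-0.0, 0.002, 1.0, -0.0]
wrist_force: [-0.5, -0.7, 0.6]
opening: -0.0
grasp_force: 0.2
```

```bash
python3 - <<'E'
from h import *
nuts(("scene","wrist","top"))
E
```

```text
scene [(0.64, [564, 274, -2]), (0.63, [487, -74, 0]), (0.51, [642, -57, -7])]
wrist [(0.86, [564, 278, 5])]
top [(0.64, [487, -73, 1]), (0.48, [644, -61, -2])]
[562.9 242.    6.2]
```

>>> send_rows(series=[[[0,0,0],[0,-15,0],1],[[0,0,0],[0,-20,35],1],[[0,0,0],[10,-60,70],1],[[0,0,0],[25,-120,70],1],[[0,0,0],[40,-180,70],1],[[0,0,0],[55,-240,70],1],[[0,0,0],[70,-300,70],1],[[0,0,0],[80,-346,70],1],[[0,0,0],[80,-346,45],1],[[0,0,0],[80,-346,40],1]])

```text
time_s: 9.75
eef_pos: [0.6408, -0.1049, 0.0443]
eef_rot: [-0.002, 0.003, 1.0, 0.001]
wrist_force: [-0.9, 0.8, -0.1]
opening: -0.003
grasp_force: 0.0
```

```bash
python3 - <<'E'
from h import *
c=camera("wrist"); cv2.imwrite("pics/w4.png",c["pixels"][:,:,::-1]); nuts(("scene","wrist","wrist"))
E
```

```text
scene [(0.67, [486, -70, 3]), (0.58, [641, -58, -4]), (0.54, [564, 277, -1])]
wrist [(0.96, [641, -58, 2])]
wrist []
[ 643.5 -103.2   47.3]
```

View pics/w4.png

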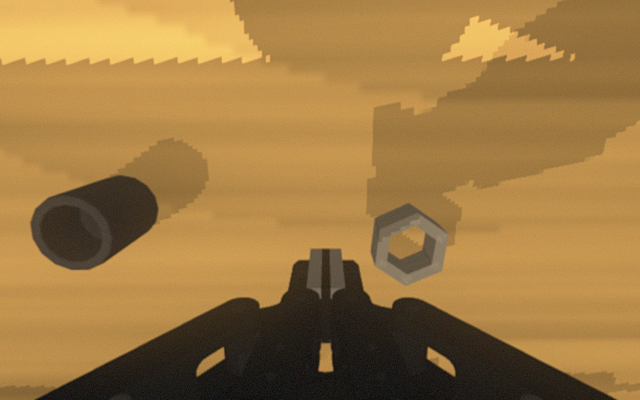

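Nut b is at (408,243) with a flat facing the fingers, and the socket is well clear at (95,222). I'll lower the fingers and push nut b.

>>> send_rows(series=[[[0,0,0],[-2,0,-20],1],[[0,0,0],[-2,0,-40],1],[[0,0,0],[-2,7,-40],1],[[0,0,0],[-2,14,-40],1],[[0,0,0],[-2,22,-40],1],[[0,0,0],[-2,32,-40],1],[[0,0,0],[-2,42,-40],1],[[0,0,0],[-2,52,-40],1],[[0,0,0],[-2,62,-40],1],[[0,0,0],[-2,70,-40],1]])

```text
time_s: 11.35
eef_pos: [0.6409, -0.0329, 0.0063]
eef_rot: [-0.0, 0.002, 1.0, -0.0]
wrist_force: [-0.1, -0.6, 0.2]
opening: 0.003
grasp_force: 0.3
```

```bash
python3 - <<'E'
from h import *
nuts(("scene","wrist","wrist"))
E
```

```text
scene [(0.91, [563, 278, -2]), (0.71, [487, -68, 1]), (0.51, [642, -1, -6])]
wrist [(0.88, [640, -2, 3])]
wrist [(0.63, [641, -3, 3])]
[640.9 -33.9   6.2]
```

>>> send_rows(series=[[[0,0,0],[0,11,0],1],[[0,0,0],[0,22,0],1],[[0,0,0],[0,33,0],1],[[0,0,0],[-1,44,0],1],[[0,0,0],[-1,55,0],1],[[0,0,0],[-1,66,0],1],[[0,0,0],[-2,77,0],1],[[0,0,0],[-2,88,0],1],[[0,0,0],[-2,99,0],1],[[0,0,0],[-2,108,0],1]])

```text
time_s: 12.9
eef_pos: [0.6389, 0.0751, 0.0063]
eef_rot: [-0.0, 0.002, 1.0, 0.0]
wrist_force: [0.6, -0.2, -0.5]
opening: -0.002
grasp_force: 0.2
```

```bash
python3 - <<'E'
from h import *
nuts(("scene","wrist","wrist"))
E
```

```text
scene [(0.63, [640, 110, -5]), (0.55, [564, 279, -1])]
wrist [(0.76, [641, 104, 4])]
wrist [(0.78, [641, 108, 2])]
[639.   74.    6.3]
```

>>> send_rows(series=[[[0,0,0],[1,-4,0],1],[[0,0,0],[2,-4,0],1],[[0,0,0],[2,3,0],1],[[0,0,0],[2,14,0],1],[[0,0,0],[2,25,0],1],[[0,0,0],[2,36,0],1],[[0,0,0],[1,47,0],1],[[0,0,0],[1,58,0],1],[[0,0,0],[1,69,0],1],[[0,0,0],[0,80,0],1]])

```text
time_s: 14.45
eef_pos: [0.6389, 0.1551, 0.0063]
eef_rot: [0.0, 0.002, 1.0, -0.0]
wrist_force: [0.3, -0.3, 0.3]
opening: -0.0
grasp_force: 0.3
```

```bash
python3 - <<'E'
from h import *
nuts(("scene","wrist","wrist"))
E
```

```text
scene [(0.78, [636, 189, -6]), (0.73, [562, 276, -1])]
wrist [(0.64, [565, 277, 0])]
wrist [(0.77, [636, 186, 0]), (0.62, [566, 276, 2]), (0.3, [566, 273, -3])]
[638.9 154.1   6.2]
```

>>> send_rows(series=[[[0,0,0],[0,10,0],1],[[0,0,0],[-1,20,0],1],[[0,0,0],[-1,30,0],1],[[0,0,0],[-1,40,0],1],[[0,0,0],[-1,50,0],1],[[0,0,0],[-1,60,0],1],[[0,0,0],[-1,70,0],1],[[0,0,0],[-1,78,0],1],[[0,0,0],[-1,84,0],1],[[0,0,0],[-1,88,0],1]])

```text
time_s: 16.0
eef_pos: [0.6379, 0.2426, 0.0063]
eef_rot: [-0.0, 0.002, 1.0, -0.0]
wrist_force: [0.6, -0.2, 0.5]
opening: -0.004
grasp_force: 0.3
```

```bash
python3 - <<'E'
from h import *
nuts(("scene","wrist","wrist"))
E
```

```text
scene [(0.77, [562, 278, -1]), (0.64, [491, -69, 2])]
wrist [(0.59, [636, 274, 1])]
wrist [(0.86, [634, 272, 2])]
[637.9 242.1   6.2]
```

>>> send_rows(series=[[[0,0,0],[0,-15,0],1],[[0,0,0],[0,-20,35],1],[[0,0,0],[-5,-60,70],1],[[0,0,0],[-25,-115,70],1],[[0,0,0],[-50,-170,70],1],[[0,0,0],[-75,-225,70],1],[[0,0,0],[-105,-275,70],1],[[0,0,0],[-135,-325,70],1],[[0,0,0],[-150,-358,60],1],[[0,0,0],[-150,-358,40],1]])

```text
time_s: 17.55
eef_pos: [0.4874, -0.1193, 0.0471]
eef_rot: [0.001, 0.004, 1.0, -0.001]
wrist_force: [-0.1, 0.9, 1.1]
opening: 0.001
grasp_force: 0.0
```

```bash
python3 - <<'E'
from h import *
c=camera("wrist"); cv2.imwrite("pics/w5.png",c["pixels"][:,:,::-1]); nuts(("scene","wrist","wrist"))
E
```

```text
scene [(0.68, [489, -70, 0]), (0.68, [800, 76, 1]), (0.65, [563, 274, -3])]
wrist []
wrist [(0.81, [487, -74, 2])]
[ 488.6 -115.7   47.1]
```

View pics/w5.png

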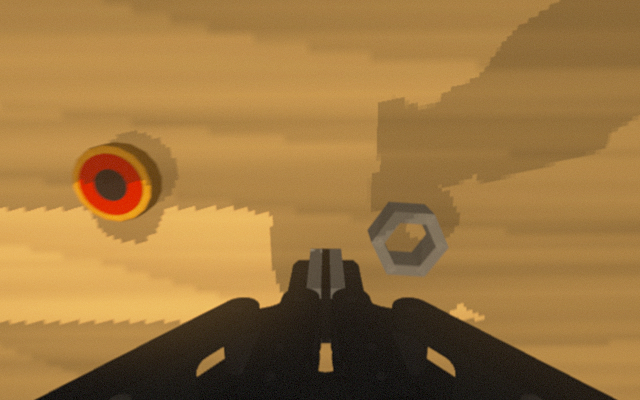

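The bearing is clear at (115,182). Nut c is at (408,238) with a corner facing the fingers, so it will turn onto a flat. I'll do a short slow push and then look.

>>> send_rows(series=[[[0,0,0],[0,-2,-20],1],[[0,0,0],[0,-2,-40],1],[[0,0,0],[0,4,-40],1],[[0,0,0],[0,9,-40],1],[[0,0,0],[0,14,-40],1],[[0,0,0],[0,20,-40],1],[[0,0,0],[0,26,-40],1],[[0,0,0],[0,32,-40],1],[[0,0,0],[0,38,-40],1],[[0,0,0],[0,44,-40],1]])

```text
time_s: 19.15
eef_pos: [0.4879, -0.0713, 0.0063]
eef_rot: [-0.0, 0.002, 1.0, 0.0]
wrist_force: [-0.2, -0.8, 0.4]
opening: 0.002
grasp_force: 0.3
```

```bash
python3 - <<'E'
from h import *
c=camera("wrist"); cv2.imwrite("pics/w6.png",c["pixels"][:,:,::-1]); nuts(("scene","wrist","wrist"))
E
```

```text
scene [(0.86, [634, 277, -6]), (0.5, [492, -34, 1])]
wrist [(0.73, [488, -35, -1])]
wrist [(0.66, [486, -35, -1])]
[487.9 -71.8   6.2]
```

View pics/w6.png

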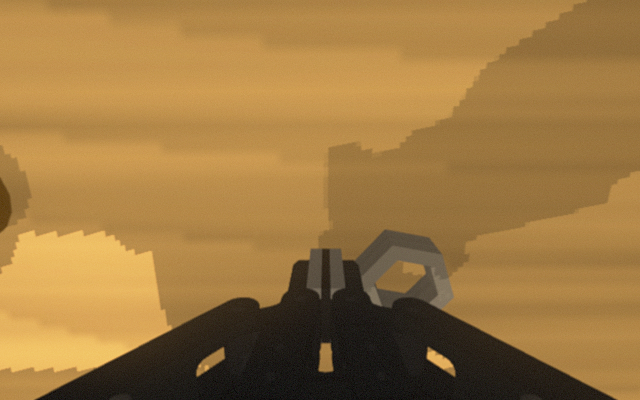

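>>> send_rows(series=[[[0,0,0],[0,6,0],1],[[0,0,0],[0,12,0],1],[[0,0,0],[0,18,0],1],[[0,0,0],[0,24,0],1],[[0,0,0],[0,30,0],1],[[0,0,0],[0,36,0],1],[[0,0,0],[0,42,0],1]])

```text
time_s: 20.38
eef_pos: [0.4879, -0.0292, 0.0063]
eef_rot: [-0.0, 0.002, 1.0, 0.0]
wrist_force: [-0.4, 0.9, 0.5]
opening: 0.004
grasp_force: 0.2
```

```bash
python3 - <<'E'
from h import *
c=camera("wrist"); cv2.imwrite("pics/w7.png",c["pixels"][200:,200:,::-1]); nuts(("scene","wrist","wrist"))
E
```

```text
scene [(0.85, [636, 277, -6]), (0.82, [562, 276, 2]), (0.78, [498, 6, 0])]
wrist [(0.57, [496, 5, 4])]
wrist [(0.79, [496, 3, 2])]
[488.  -29.8   6.3]
```

View pics/w7.png

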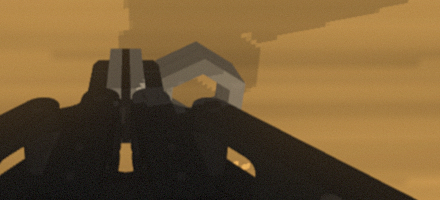

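Nut c has turned nearly flat and drifted to x ≈ 496. I'll back off, recentre at x ≈ 497 and continue.

>>> send_rows(series=[[[0,0,0],[0,-8,0],1],[[0,0,0],[9,-8,0],1],[[0,0,0],[9,-3,0],1],[[0,0,0],[9,4,0],1],[[0,0,0],[9,12,0],1],[[0,0,0],[9,20,0],1],[[0,0,0],[9,29,0],1],[[0,0,0],[9,38,0],1],[[0,0,0],[9,47,0],1],[[0,0,0],[9,56,0],1]])

```text
time_s: 21.98
eef_pos: [0.4969, 0.027, 0.0063]
eef_rot: [-0.0, 0.002, 1.0, 0.0]
wrist_force: [1.6, -0.5, -0.0]
opening: 0.001
grasp_force: 0.2
```

```bash
python3 - <<'E'
from h import *
nuts(("scene","wrist","wrist"))
E
```

```text
scene [(0.66, [497, 63, 3]), (0.66, [637, 275, -4]), (0.63, [561, 278, -1]), (0.59, [457, -228, 3])]
wrist [(0.86, [496, 60, 0])]
wrist [(0.85, [494, 60, 1])]
[497.   26.2   6.3]
```

Nut c is centred at y ≈ 60, so I'll continue.

>>> send_rows(series=[[[0,0,0],[-1,10,0],1],[[0,0,0],[-1,21,0],1],[[0,0,0],[-1,32,0],1],[[0,0,0],[-1,43,0],1],[[0,0,0],[-1,54,0],1],[[0,0,0],[-1,65,0],1],[[0,0,0],[-1,76,0],1],[[0,0,0],[-1,87,0],1],[[0,0,0],[-1,98,0],1],[[0,0,0],[-1,107,0],1]])

```text
time_s: 23.52
eef_pos: [0.4959, 0.1341, 0.0063]
eef_rot: [-0.0, 0.002, 1.0, -0.0]
wrist_force: [-0.3, 0.1, 0.6]
opening: 0.002
grasp_force: 0.3
```

```bash
python3 - <<'E'
from h import *
nuts(("scene","wrist","wrist"))
E
```

```text
scene [(0.84, [496, 167, 4]), (0.8, [634, 277, -5]), (0.56, [563, 275, -2])]
wrist [(0.97, [492, 168, 4]), (0.94, [567, 275, 2])]
wrist [(0.9, [492, 168, 4]), (0.63, [563, 277, 2])]
[495.9 133.2   6.2]
```

>>> send_rows(series=[[[0,0,0],[-1,-4,0],1],[[0,0,0],[-3,-4,0],1],[[0,0,0],[-3,4,0],1],[[0,0,0],[-3,14,0],1],[[0,0,0],[-3,24,0],1],[[0,0,0],[-3,34,0],1],[[0,0,0],[-3,44,0],1],[[0,0,0],[-3,54,0],1],[[0,0,0],[-3,64,0],1],[[0,0,0],[-3,74,0],1]])

```text
time_s: 25.08
eef_pos: [0.4929, 0.208, 0.0063]
eef_rot: [-0.0, 0.002, 1.0, 0.0]
wrist_force: [0.3, -0.4, 0.2]
opening: 0.002
grasp_force: 0.3
```

```bash
python3 - <<'E'
from h import *
nuts(("scene","wrist","wrist"))
E
```

```text
scene [(0.89, [562, 275, -2]), (0.73, [636, 276, -3]), (0.59, [495, 243, 2])]
wrist [(0.88, [492, 244, 4]), (0.52, [565, 277, 3])]
wrist [(0.65, [493, 244, -1]), (0.46, [563, 277, -1])]
[492.9 207.2   6.2]
```

Another 32 mm, then retreat.

>>> send_rows(series=[[[0,0,0],[0,8,0],1],[[0,0,0],[0,16,0],1],[[0,0,0],[0,24,0],1],[[0,0,0],[0,30,0],1],[[0,0,0],[0,34,0],1],[[0,0,0],[0,18,0],1],[[0,0,0],[0,5,20],1],[[0,0,0],[0,-40,70],1],[[0,0,0],[0,-90,120],1],[[0,0,0],[0,-140,150],1]])

```text
time_s: 26.62
eef_pos: [0.493, 0.0723, 0.1535]
eef_rot: [0.001, 0.002, 1.0, -0.0]
wrist_force: [0.4, -0.3, 0.1]
opening: -0.003
grasp_force: 0.0
```

```bash
python3 - <<'E'
from h import *
nuts()
c=camera("scene"); u,v=w2px(c,[.56,.2,0]).astype(int); cr=c["pixels"][v-110:v+110,u-140:u+140]
cv2.imwrite("pics/end.png",cv2.resize(cr,None,fx=2.5,fy=2.5)[:,:,::-1])
for t in ("socket","bearing"): print(t,[d["xyz"] for d in spotter.landmark_of(t,"scene")])
E
```

```text
top [(0.67, [566, 279, -1]), (0.53, [627, -213, -2]), (0.49, [638, 272, -5]), (0.44, [493, 272, 1])]
scene [(0.86, [494, 279, 3]), (0.82, [637, 277, -3]), (0.65, [560, 275, -1])]
wrist [(0.81, [565, 275, -1]), (0.73, [637, 274, 1]), (0.56, [491, 278, 3])]
[492.   74.4 150.7]
socket [[0.6214, -0.2165, -0.0017], [0.756, 0.068, 0.0003]]
bearing [[0.4558, -0.2263, 0.0008]]
```

View pics/end.png

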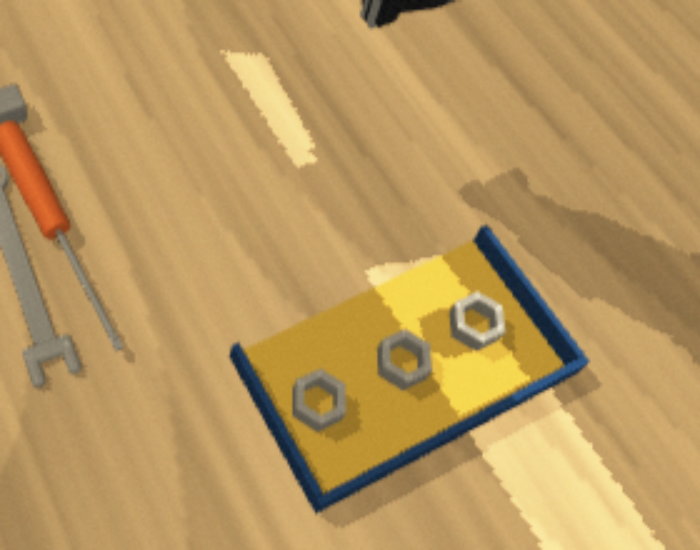

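All three nuts lie flat on the yellow floor, at (320,400), (405,358) and (478,320), clear of the walls and the mouth. The socket and bearing have not moved.

```bash
python3 -c "
from bench import ctrl; print(ctrl.hand_in())"
```

```text
the job is handed in; nothing more can be done
None
```

All three nuts were swept flat and wholly inside the corral, the socket and bearing were left where they stood, and the job was handed in at about 27 s.

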